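Add a carton to a tight row on the stock tray

ROBOT

A 6-joint arm with a two-finger parallel gripper is mounted at the origin on a cart in front of the work surface, level with it; the furniture and walls round the work are solid. World frame = base frame: x ahead of the robot, y to its left, z up, the work surface at z = 0. Lengths are in m, angles in rad, forces in N, time in s.
With the tool pointing down it reaches from about 0.3 to 1 m from the base axis. Payload 5.1 kg.
Tool frame: the origin (TCP) lies between the finger pads; the fingertips stand 19 mm ahead of it and the grasp point (between the pads) is the TCP (arm.tip_reach is the distance from the TCP to the fingertips, in m); x points along the fingers, y is the direction in which the jaws open and shut, and the axes are right-handed (so a half turn about x gives the same grasp; the last joint's range is limited). The gripper opens to 95 mm and grips with 3 to 60 N. Pads are 20 mm wide; open, the fingers measure 119 mm over their backs; the gripper's body (75 mm by 180 mm) begins 59 mm behind the grasp point.
Start: joints at [1.052, 0.124, 1.65, -0, 1.367, -0.083], TCP at [0.274, 0.589, 0.234] pointing down, gripper open.
Joint ranges: [-2.61, 2.61], [-1.02, 2.33], [0.03, 2.71], [-1.35, 4.49], [0.32, 2.68], [-2.91, 2.91]. Speed limits (rad/s): [2.57, 2.57, 3.14, 3.14, 3.14, 3.14].

INTERFACE

Orientations are given as a rotation vector (axis times angle).
In Python, from bench import arm gives the robot as it stands.
- The arm moves only by the tool jog_arm, never from a script. Its argument "deltas" is text: rows parted by semicolons, each of 7 numbers parted by spaces: the shift along the tool's x, y, z normalised to -1 to 1, where 1 is 0.5 m, then the turn, a rotation vector about the tool's x, y, z normalised to -1 to 1, where 1 is 360 degrees, then the gripper's target within -1 to 1 (fully open at 1, half-way at 0, shut at -1). A call has 1 to 5 rows; each row is the pose to reach, as a shift and turn from the pose commanded when the call began, along the tool's axes at that moment, turning the shorter way round; what a row does not reach only later rows make up. A row lasts 1/12 s, in which the tool goes at most 41.7 mm and 7.16 degrees, less where a joint would pass 70% of its speed; a pose out of reach is approached as far as the arm can. A call with a number of a shift or a turn outside -1 to 1 is refused whole. A call with a gripper value outside its range is refused whole. The fingers move at their own pace and stop on an object; "newtons" is the grip in N (left out, the last holds). Time passes only in rows, so rows that repeat a pose let the fingers close. It gives the time, the measured TCP pose, the force and the opening at its end, in the units of the state.
- arm.sense(): the state, without advancing time (a new reading comes with each control period).
- arm.read_camera(name): name is "scene" or "side" or "wrist"; returns a dict with "frame" (400x640x3 uint8, red, green, blue), "range_z" (400x640 float32, m along the optical axis (not along the pixel's ray), 0 where there is no reading), "fx", "fy", "cx", "cy" (pixels), "k1" (the pictures are not rectified: a ray, as slopes to the right and down, at radius r is drawn at 1 + k1 r^2 times it, then the intrinsics apply), "rvec" (rotation vector, rad) and "tvec" (3), from world to camera coordinates, as OpenCV has them; the wrist camera has in their place "tool_from_camera" (4x4, takes a point from camera to tool coordinates, whose origin is the TCP and whose axes are the tool frame's). Camera axes: x right, y down, z forward; pixel columns grow to the right and rows downward; lengths in m; the calibration is good to about 2 mm. A picture is of the moment at which its call begins: read the wrist's pose just before it.
- arm.finish_job(): hands the job in, once; it reports no verdict.
The state is a dict: "clock": time; "qpos": joint angles; "qvel": joint speeds; "effort": joint torques, N m; "tool_pos": TCP position; "orientation": TCP orientation; "ft_force": force on the tool from outside, world axes, zero at the start; "wrist_torque": the same for the moment, N m; "opening": finger opening in m.
Only numpy, scipy, OpenCV 4.12 (cv2) and the standard library are available. Lean on these libraries where they do the work, as an engineer would, in place of code of your own. Each camera call takes 0.05 s, during which the arm holds its last target. There are 200 camera calls.

TASK

Put the spare carton, which stands on the worktop, into the gap in the row of cartons on the stock tray: the gap is too narrow, so first push its neighbours apart with shut fingers, then lower the carton in upright, its 60 mm side along the row, and let go. Finally close the row by pushing the bookend's outer face towards the fixed end plate until everything touches, lean on it with about 15 N for a second (12 to 20 N is good), and back away. The cartons are flimsy: do not grip the ones in the row, never press on the row with more than about 30 N, tip no carton over, and leave the bit case, tape measure and spanner where they are.

Things in the scene. Friction and masses are not known exactly. Their poses are not given: they have to be found in the camera images.
- tray: plywood stock tray fixed to the worktop. Origin on the worktop under the middle of the channel; the row runs along its y, x points away from the robot, z up. Floor 8 mm above the worktop; channel 54 mm wide between a front and a rear lip, each 10 mm thick, tops 20 mm above the worktop (78 mm over the lips). At its -y end a fixed plate, 78 mm high, inner face at y = -125 mm; the floor ends at y = +165 mm
- end_plate (a point): middle of the inner face of the tray's fixed end plate, 45 mm above the worktop
- bookend (a joint): travel of the grey steel bookend along the tray, in m: 0 = hard against its outer stop (plate's inner face at tray y = +120 mm), growing as it moves towards the fixed end plate. It slides stiffly (about 3 N) and stays where it is left. Four cartons just fill the row at 0.005; at 0 there are 5 mm of play in all
- bookend_plate (a point): middle of the bookend plate's inner face (towards the cartons), 45 mm above the worktop. The upright plate is 5 mm thick (outer face 5 mm towards tray +y), 52 mm wide in x, its top 81 mm above the worktop. Behind it on the outer side a 3 mm foot (top 12 mm above the worktop) runs out to 37 mm from the inner face, with two small gussets at x = +-23.5 mm up to 33 mm above the worktop; the plate is clear to push on above and between them
- carton_a: dark cardboard carton with a printed front (its -x side), 50 (x) x 60 (y) x 70 (z) mm, about 0.2 kg, origin at the centre of its underside, z up. In the row, standing on the tray floor next to the fixed end plate, with up to 3 mm of play
- carton_b: dark cardboard carton with a printed front (its -x side), 50 (x) x 60 (y) x 70 (z) mm, about 0.2 kg, origin at the centre of its underside, z up. In the row, next to carton_a; it is the neighbour on the -y side of the gap (gap 37 to 43 mm wide at the start)
- carton_c: dark cardboard carton with a printed front (its -x side), 50 (x) x 60 (y) x 70 (z) mm, about 0.2 kg, origin at the centre of its underside, z up. In the row, next to the bookend; it is the neighbour on the +y side of the gap. Pushing it outwards pushes the bookend along
- spare_carton: dark cardboard carton with a printed front (its -x side), 50 (x) x 60 (y) x 70 (z) mm, about 0.2 kg, origin at the centre of its underside, z up. Stands alone on the worktop; its own mass may be 0.14 to 0.28 kg. Grip it across its 50 mm side (its x) from above; must end between carton_b and carton_c
- bit_case: bystander: grey plastic bit case, 55 x 74 x 38 mm, origin at the centre of its underside
- tape_measure: bystander: tape measure, 37 x 81 x 62 mm, origin at the centre of its underside
- spanner_19: bystander: steel spanner lying flat, 38 x 220 x 8 mm, origin at its middle

How it is judged:
By the outcome, as a careful person would: the job done as asked, in the order asked, and still so for the second after the job is handed in, with the robot touching nothing.
It also fails if it takes over 72 s, if anything falls off the work surface, if the arm or the gripper's body presses on something with over 40 N, if the wrist force passes 120 N, or if a joint passes its speed limit or range.

## Working session

There is one attempt and no reset: what is moved stays moved. The work goes in short steps, Python scripts to look and compute and a tool call to move; the robot and the scene stay as the last step left them, time stands still between calls to the robot, and variables do not carry over. Pictures are saved under pics/ and viewed, about 8 in all and at most 12, crops included, and the job is handed in when it is done.

Besides the shell and the picture viewer there is one more tool, called in YAML: its name, and indented under it one key for each argument. jog_arm: Moves the arm, as the interface text tells. Its arguments: {"type":"object","properties":{"deltas":{"type":"string"},"newtons":{"type":"number"}},"required":["deltas"]}

```bash
ls; mkdir -p pics
python3 - <<'E'
from bench import arm
import cv2,numpy as np
print(arm.sense())
for n in("scene","side"):
    c=arm.read_camera(n); cv2.imwrite(f"pics/{n}0.png",c["frame"][:,:,::-1]); np.savez(f"{n}0.npz",**c)
    print({k:v for k,v in c.items() if k not in("frame","range_z")})
E
```

```text
pics
{'clock': 0.0, 'qpos': array([ 1.05241043e+00,  1.24469980e-01,  1.65167482e+00, -2.46853326e-05,
        1.36747680e+00, -8.26119835e-02]), 'qvel': array([-0.00067206,  0.00045223, -0.00078925, -0.00012959, -0.00110717,
        0.00025697]), 'effort': array([-1.13405971e-03, -4.17587042e+01, -3.59943581e+01,  7.73728313e-02,
        4.91191540e-02, -1.64324360e-04]), 'tool_pos': array([0.27411349, 0.58871117, 0.23240925]), 'orientation': array([ 0.34025062,  1.54422247, -0.34332625]), 'ft_force': array([ 0.24874143,  0.66378674, -0.00960434]), 'wrist_torque': array([ 0.03786631,  0.06807847, -0.02787053]), 'opening': 0.09537327526497136}
{'fx': 397.67424750758255, 'fy': 397.67424750758255, 'cx': 324.47625280093166, 'cy': 198.45219625072343, 'k1': -0.06578705756032378, 'rvec': array([ 2.10301771, -0.77563433,  0.39274127]), 'tvec': array([-0.44619497,  0.22201259,  0.98111884])}
{'fx': 497.9255926768582, 'fy': 497.9255926768582, 'cx': 323.5938716214818, 'cy': 197.67161068700491, 'k1': -0.03723940933303924, 'rvec': array([ 2.29542773, -0.09185118,  0.07038498]), 'tvec': array([-0.539627  ,  0.04392415,  1.72071914])}
```

View pics/scene0.png

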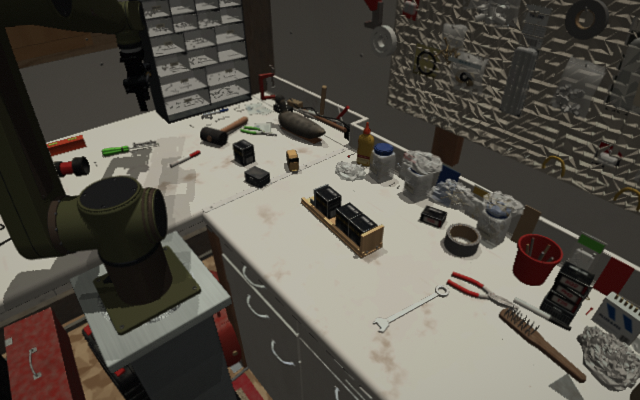

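View pics/side0.png

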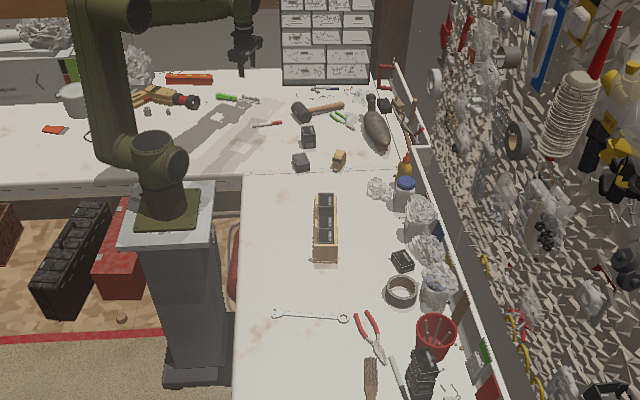

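The scene view shows the tray row at about (342,222), with the fixed plate at its near end (372,235). The spare carton is at (244,152), the bit case at (257,177) and the tape measure at (292,160). The side view shows the same things at (325,228), (308,136), (301,161) and (339,158). Next I'll build a point cloud for positions.

```bash
cat > h.py <<'E'
import numpy as np,cv2
from scipy.spatial.transform import Rotation as R
def cloud(c,roi=None,T=None):
    """world points (N,3), colours, pixels. T = world_from_camera for the wrist"""
    z=c["range_z"]; v,u=np.nonzero(z>0)
    if roi: m=(u>=roi[0])&(u<roi[2])&(v>=roi[1])&(v<roi[3]); u,v=u[m],v[m]
    K=np.array([[c["fx"],0,c["cx"]],[0,c["fy"],c["cy"]],[0,0,1.]])
    n=cv2.undistortPoints(np.c_[u,v].astype(float)[:,None],K,np.array([float(c["k1"]),0,0,0]))[:,0]
    p=np.c_[n,np.ones(len(n))]*z[v,u][:,None].astype(float)
    if T is None:
        r=cv2.Rodrigues(np.array(c["rvec"]))[0]; w=(p-c["tvec"])@r
    else: w=p@T[:3,:3].T+T[:3,3]
    return w,c["frame"][v,u],np.c_[u,v]
def rect(P):
    return cv2.minAreaRect((P[:,:2]*1000).astype(np.float32))
E
python3 - <<'E'
from h import *
for n,rois in(("scene",dict(tray=(295,175,395,265),spare=(228,135,262,168),case=(243,163,275,190),tape=(283,145,303,176))),("side",dict(tray=(305,185,345,270),spare=(298,120,320,150),case=(288,150,314,174),tape=(328,146,350,172)))):
    c=np.load(n+"0.npz")
    for k,r in rois.items():
        w,col,uv=cloud(c,r)
        z=w[:,2]
        print(n,k,len(w),"table z",np.round(np.median(z[z<.005]),4),"max",np.round(np.percentile(z,99.5),4))
        for lo,hi in ((.012,.025),(.028,.045),(.055,.063),(.066,.074),(.0745,.0765),(.0765,.09)):
            m=(z>lo)&(z<hi)
            if m.sum()>10:
                b=rect(w[m]); print("  ",lo,hi,m.sum(),np.round(b[0],1),np.round(b[1],1),round(b[2],1))
E
```

```text
scene tray 8965 table z -0.0005 max 0.0801
   0.012 0.025 661 [592.7 -83.8] [408.5 272. ] 36.7
   0.028 0.045 340 [ 635.3 -165.6] [267.  285.5] 79.8
   0.055 0.063 160 [ 535.  -159.3] [242.   74.4] 81.7
   0.066 0.074 181 [ 528.7 -156.4] [244.1  75.5] 84.7
   0.0745 0.0765 176 [ 534.4 -157.6] [242.3  70.5] 82.4
   0.0765 0.09 717 [ 527.3 -154.7] [246.8  68.7] 86.2
scene spare 1119 table z 0.0002 max 0.0728
   0.012 0.025 63 [495.1 347.3] [41.5 77.2] 46.7
   0.028 0.045 93 [505.3 313.6] [146.9  59.2] 87.4
   0.055 0.063 42 [493.3 348. ] [39.7 77.5] 44.6
   0.066 0.074 139 [507.  361.9] [53.8 67.4] 5.6
scene case 860 table z 0.0001 max 0.0412
   0.012 0.025 82 [465.  250.2] [ 59.2 153.4] 5.1
   0.028 0.045 248 [468.3 214.7] [55.9 78.1] 13.1
scene tape 618 table z -0.0002 max 0.0632
   0.012 0.025 36 [598.2 193.9] [29.5 51.9] 21.2
   0.028 0.045 54 [602.1 207.9] [28.1 69.4] 3.2
   0.055 0.063 64 [614.4 208.1] [57.7 32.7] 64.3
side tray 3389 table z 0.0011 max 0.085
   0.012 0.025 335 [ 533.9 -128.5] [307.9  75.2] 83.8
   0.028 0.045 91 [ 530.6 -157.2] [247.2  71. ] 86.0
   0.055 0.063 6
[... 159 characters left out ...]
 671 [ 536.8 -157.2] [250.3  69.4] 82.6
side spare 658 table z 0.0007 max 0.0775
   0.012 0.025 49 [505.9 422.9] [ 51.4 198.6] 3.6
   0.028 0.045 58 [498.1 342.7] [40.8 70.5] 51.5
   0.055 0.063 21 [499.  344.1] [40.  69.9] 52.5
   0.066 0.074 82 [509.9 359.7] [51. 69.] 6.2
   0.0745 0.0765 19 [508.7 353.1] [58.8 44.1] 87.9
   0.0765 0.09 11 [506.9 353.7] [56.6 40.8] 21.9
side case 623 table z 0.0015 max 0.0458
   0.012 0.025 51 [458.7 198.8] [43.2 91.1] 46.1
   0.028 0.045 195 [470.1 214.7] [54.  86.8] 12.3
side tape 569 table z 0.0013 max 0.0665
   0.012 0.025 43 [618.9 200.7] [77.4 32.6] 50.0
   0.028 0.045 47 [623.5 196.1] [68.5 30. ] 33.2
   0.055 0.063 55 [617.3 207.4] [61.8 35.2] 65.7
```

```bash
cat >> h.py <<'E'
def pose(s):
    T=np.eye(4); T[:3,:3]=R.from_rotvec(s["orientation"]).as_matrix(); T[:3,3]=s["tool_pos"]; return T
def down(yaw):
    """tool x down, tool y along world direction yaw"""
    y=np.array([np.cos(yaw),np.sin(yaw),0]); x=np.array([0,0,-1.]); return np.c_[x,y,np.cross(x,y)]
def delta(s,p,yaw):
    """jog numbers to reach tcp p, jaw direction yaw (or yaw+180, the nearer)"""
    T=pose(s); best=min((R.from_matrix(T[:3,:3].T@down(yaw+k*np.pi)).as_rotvec() for k in(0,1)),key=np.linalg.norm)
    return np.round(np.r_[T[:3,:3].T@(np.array(p)-T[:3,3])/.5,best/(2*np.pi)],4)
def wrist(arm):
    s=arm.sense(); c=arm.read_camera("wrist"); return s,c,pose(s)@np.array(c["tool_from_camera"])
E
python3 - <<'E'
from h import *
from bench import arm
s,c,T=wrist(arm)
print(np.round(pose(s),3)); print(np.round(c["tool_from_camera"],3),c["fx"],c["k1"])
cv2.imwrite("pics/w0.png",c["frame"][:,:,::-1])
for p in ([.45,.36,.30],[.5,-.15,.33]): print(delta(s,p,np.radians(6 if p[1]>0 else -6)))
E
```

```text
[[-0.001  0.422  0.907  0.274]
 [-0.002  0.907 -0.422  0.589]
 [-1.    -0.002 -0.     0.232]
 [ 0.     0.     0.     1.   ]]
[[ 0.    -0.271  0.962 -0.151]
 [ 1.    -0.001 -0.    -0.   ]
 [ 0.001  0.962  0.271 -0.077]
 [ 0.     0.     0.     1.   ]] 305.1826572232896 -0.03090795639572224
[-1.346e-01 -2.665e-01  5.119e-01  1.640e-01  1.000e-04  3.000e-04]
[-1.9290e-01 -1.1491e+00  1.0332e+00  1.9730e-01  2.0000e-04  3.0000e-04]
```

Run:
```python
from h import *
from bench import arm
s=arm.sense(); print(delta(s,[.507,.40,.26],np.radians(6)))
```

```text
[-5.450e-02 -1.459e-01  5.815e-01  1.640e-01  1.000e-04  2.000e-04]
```

jog_arm:
  deltas: "-0.055 -0.146 0.58 0.164 0 0 1;-0.055 -0.146 0.58 0.164 0 0 1;-0.055 -0.146 0.58 0.164 0 0 1;-0.055 -0.146 0.58 0.164 0 0 1;-0.055 -0.146 0.58 0.164 0 0 1"

```text
clock: 0.57
tool_pos: [0.4364, 0.4569, 0.2525]
orientation: [0.83, 1.407, -0.831]
ft_force: [1.1, 0.8, 0.5]
opening: 0.0954
```

Run:
```python
from h import *
from bench import arm
s=arm.sense(); print(s["clock"],s["tool_pos"],delta(s,[.507,.40,.26],np.radians(6)))
```

```text
0.5667 [0.43635164 0.45694462 0.25254474] [-1.49e-02  6.87e-02  1.68e-01  6.36e-02  0.00e+00  1.00e-04]
```

jog_arm:
  deltas: "-0.015 0.069 0.168 0.064 0 0 1;-0.015 0.069 0.168 0.064 0 0 1;-0.015 0.069 0.168 0.064 0 0 1;-0.015 0.069 0.168 0.064 0 0 1;-0.015 0.069 0.168 0.064 0 0 1"

```text
clock: 0.98
tool_pos: [0.5073, 0.4008, 0.2598]
orientation: [1.131, 1.258, -1.132]
ft_force: [-0.6, 0.4, 0.6]
opening: 0.0948
```

Run:
```python
from h import *
from bench import arm
s,c,T=wrist(arm); print(s["clock"],s["tool_pos"],np.abs(s["qvel"]).max())
cv2.imwrite("pics/w1.png",c["frame"][:,:,::-1])
np.savez("w1.npz",T=T,**c)
w,col,uv=cloud(c,T=T); z=w[:,2]
near=np.hypot(w[:,0]-.507,w[:,1]-.361)<.06
for lo,hi in((-.01,.01),(.062,.078)):
    m=near&(z>lo)&(z<hi); print(m.sum(),np.median(z[m]),rect(w[m]))
print(delta(s,[.51,-.11,.31],np.radians(-6)))
```

```text
0.9833 [0.50734881 0.40084025 0.25975747] 0.04325525121939048
3117 -0.0003794724134402183 ((506.36077880859375, 362.2945251464844), (119.7759780883789, 116.48188018798828), 23.69808578491211)
2111 0.06996362678098617 ((509.494140625, 361.6109313964844), (49.56698989868164, 61.21505355834961), 4.907874584197998)
[-1.0010e-01 -1.0230e-01  1.0166e+00  3.3400e-02  1.0000e-04  1.0000e-04]
```

View pics/w1.png

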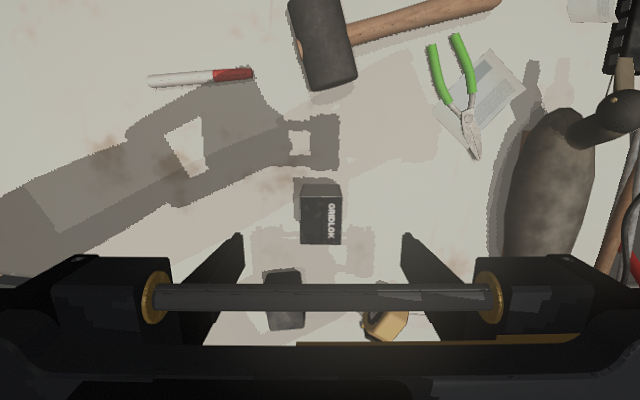

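The wrist view shows the spare carton at (321,213), with the bit case (283,300) and tape measure (385,322) in the lower part. The spare measures (0.5095, 0.3616), yaw 4.9°. Now to the tray.

Run:
```python
from h import *
from bench import arm
s=arm.sense(); print(delta(s,[.525,-.16,.33],np.radians(-6)))
```

```text
[-1.4020e-01 -8.4500e-02  1.1202e+00  3.3800e-02  1.0000e-04  1.0000e-04]
```

jog_arm:
  deltas: "-0.14 -0.0 0.38 0 0 0 1;-0.14 0 0.38 0 0 0 1;-0.14 0 0.38 0 0 0 1;-0.14 0 0.38 0 0 0 1;-0.14 0 0.38 0 0 0 1"

```text
clock: 1.45
tool_pos: [0.5264, 0.2117, 0.3312]
orientation: [1.128, 1.259, -1.127]
ft_force: [1.3, 0.4, 0.4]
opening: 0.095
```

jog_arm:
  deltas: "0 -0.04 0.38 0 0 0 -1;0 -0.04 0.38 0 0 0 -1;0 -0.04 0.38 0 0 0 -1;0 -0.04 0.38 0 0 0 -1;0 -0.04 0.38 0 0 0 -1"

```text
clock: 1.87
tool_pos: [0.5269, 0.0195, 0.3302]
orientation: [1.128, 1.258, -1.13]
ft_force: [0.5, 0.9, -0.8]
opening: 0.0675
```

jog_arm:
  deltas: "0 -0.045 0.36 0.034 0 0 -1;0 -0.045 0.36 0.034 0 0 -1;0 -0.045 0.36 0.034 0 0 -1;0 -0.045 0.36 0.034 0 0 -1;0 -0.045 0.36 0.034 0 0 -1"

```text
clock: 2.28
tool_pos: [0.5239, -0.1629, 0.3298]
orientation: [1.286, 1.156, -1.289]
ft_force: [0.3, 0.1, -0.1]
opening: 0.0333
```

Run:
```python
from h import *
from bench import arm
s,c,T=wrist(arm); print(s["clock"],s["tool_pos"],s["opening"],np.abs(s["qvel"]).max(),s["ft_force"])
cv2.imwrite("pics/w2.png",c["frame"][:,:,::-1])
np.savez("w2.npz",T=T,**c)
w,col,uv=cloud(c,T=T); z=w[:,2]
near=(abs(w[:,0]-.53)<.08)&(w[:,1]<.06)&(w[:,1]>-.35)
for lo,hi in((-.01,.004),(.012,.024),(.071,.085)):
    m=near&(z>lo)&(z<hi); print(m.sum(),np.median(z[m]),rect(w[m]))
```

```text
2.2833 [ 0.52390527 -0.16293418  0.32981863] 0.033262519157176026 0.25326806750396186 [ 0.28172482  0.07665593 -0.07865575]
15019 -0.000332317127604842 ((529.9983520507812, -144.99989318847656), (159.99392700195312, 409.9949951171875), 0.0033104741014540195)
2633 0.01944248795285397 ((534.9326782226562, -122.75993347167969), (291.5291442871094, 74.21224975585938), 84.64214324951172)
5696 0.07800224409733436 ((530.7682495117188, -154.28323364257812), (243.8223876953125, 68.21375274658203), 83.77656555175781)
```

View pics/w2.png

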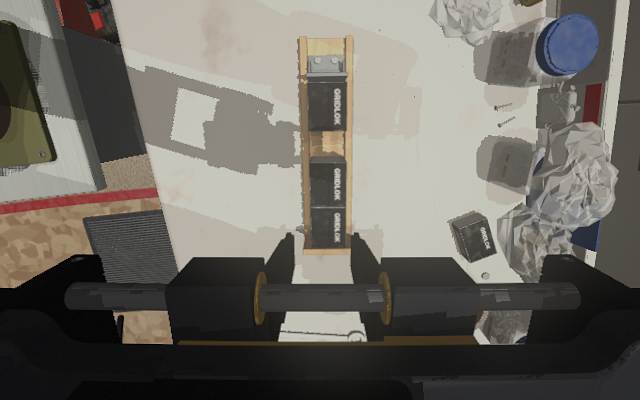

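The wrist view shows the row. The bookend is at (326,70), carton_c at (326,103), the gap at (326,145), carton_b at (326,182), carton_a at (326,228) and the fixed plate at (326,250). I'll re-measure it settled.

```bash
cat >> h.py <<'E'
def trayfit(w,col):
    z=w[:,2]; near=(abs(w[:,0]-.53)<.08)&(w[:,1]<.06)&(w[:,1]>-.35)
    m=near&(z>.015)&(z<.024); P=w[m][:,:2]
    # lips: two parallel edges; direction by minAreaRect of the outer outline
    b=cv2.minAreaRect((P*1000).astype(np.float32)); a=np.radians(b[2]); a=a if b[1][0]>b[1][1] else a+np.pi/2
    a=(a+np.pi/2)%np.pi-np.pi/2
    if a<0:a+=np.pi
    return np.array(b[0])/1000,a,P
def profile(w,col,o,a):
    """tray frame coordinates with y axis at angle a and origin o"""
    e=np.array([np.cos(a),np.sin(a)]); f=np.array([e[1],-e[0]]); d=w[:,:2]-o
    return np.c_[d@f,d@e,w[:,2]]*1000
E
python3 - <<'E'
from h import *
from bench import arm
s,c,T=wrist(arm); print(s["clock"],s["tool_pos"],np.abs(s["qvel"]).max())
np.savez("w3.npz",T=T,**c)
w,col,uv=cloud(c,T=T)
o,a,P=trayfit(w,col); print(o,np.degrees(a))
t=profile(w,col,o,a)
# yaw refine via centreline of lips
L=t[(abs(t[:,0])<45)&(abs(t[:,2]-20)<4)&(abs(t[:,1])<200)]
for lo in range(-150,160,30):
    q=L[(L[:,1]>=lo)&(L[:,1]<lo+30)]
    if len(q)>5: print(lo,len(q),np.round([q[:,0].min(),q[:,0].max(),q[:,1].min(),q[:,1].max()],1), end=' ')
    g=t[(abs(t[:,0])<36)&(t[:,1]>=lo)&(t[:,1]<lo+30)&(t[:,2]>71)]
    if len(g)>5: print(np.round(np.percentile(g[:,0],[1,99]),1),end='')
    print()
# row profile down the middle
M=(abs(t[:,0])<15)&(abs(t[:,1])<220); g=t[M]; gc=col[M]
for y in np.arange(-180,160,3):
    q=(g[:,1]>=y)&(g[:,1]<y+3)
    if q.sum(): print(int(y),np.round(np.percentile(g[q,2],[5,95])).astype(int),gc[q].mean(0).astype(int),end=' | ')
E
```

```text
2.3333 [ 0.52398156 -0.163482    0.32965755] 0.07197858811924737
[ 0.53494275 -0.12293915] 84.61946868896484
-150 150 [ -37.1   35.7 -145.1 -120.1] [-34.  25.]
-120 180 [ -37.1   36.9 -119.9  -90.1] [-24.4  24.6]
-90 207 [-36.9  36.7 -89.9 -60.1] [-24.8  24.4]
-60 209 [-37.2  36.5 -59.7 -30.1] [-26.9  22.9]
-30 295 [-36.5  36.  -29.9  -0.2] [-35.4  34.7]
0 253 [-37.   37.2   0.2  30. ] [-24.8  25.1]
30 242 [-37.1  37.1  30.   59.7] [-24.5  25. ]
60 245 [-36.5  35.3  60.6  89.4] [-25.2  23.7]
90 312 [-37.   35.   90.2 120. ] 
120 297 [-37.2  36.2 120.2 145.1] 

-153 [76 79] [190 162 122] | -150 [76 79] [190 162 124] | -147 [73 79] [163 138 106] | -144 [74 78] [86 77 65] | -141 [77 79] [65 63 60] | -138 [77 80] [66 64 61] | -135 [77 79] [72 70 66] | -132 [77 79] [88 85 81] | -129 [77 79] [93 90 86] | -126 [77 79] [90 87 82] | -123 [77 80] [90 87 82] | -120 [77 79] [78 75 71] | -117 [77 79] [96 93 89] | -114 [77 79] [90 88 84] | -111 [76 79] [93 91 87] | -108 [77 79] [103 100  95] | -105 [77 79] [95 92 87] | -102 [77 79] [99 97 93] | -99 [77 80] [98 96 91] | -96 [77 79] [95 92 88] | -93
[... 1390 characters left out ...]
5] | 72 [77 80] [76 73 68] | 75 [77 79] [75 72 67] | 78 [76 79] [86 83 77] | 84 [27 81] [93 91 85] | 87 [79 82] [152 152 149] | 99 [10 13] [143 143 139] | 102 [10 13] [154 154 150] | 105 [10 13] [161 161 157] | 108 [10 13] [158 158 154] | 111 [10 14] [165 163 157] | 114 [11 15] [172 170 163] | 117 [11 15] [167 166 160] | 120 [ 9 13] [162 157 142] | 123 [7 9] [196 185 143] | 126 [6 9] [196 185 144] | 129 [ 7 10] [196 185 144] | 132 [6 9] [196 183 143] | 135 [6 9] [196 181 141] | 138 [7 9] [196 177 137] | 141 [6 9] [196 176 136] | 144 [1 8] [189 165 130] | 147 [-2  1] [184 176 163] | 150 [-2  1] [191 185 174] | 153 [-2  1] [191 185 174] | 156 [-2  1] [191 185 174] | 159 [-2  1] [191 185 174] |
```

```bash
cat >> h.py <<'E'
A=np.radians(84.62); E_=np.array([np.cos(A),np.sin(A)]); F_=np.array([E_[1],-E_[0]])
O=np.array([.53494,-.12294])-.020*E_
def tw(x,y,z): return np.r_[O+x*F_+y*E_,z]
def wt(p): d=np.array(p)[:2]-O; return np.r_[d@F_,d@E_,p[2]]
YAW=A-np.pi/2
def go(arm,x,y,z):
    s=arm.sense(); print("t",round(s["clock"],2),"tray",np.round(wt(s["tool_pos"])*1000,1),"yawerr",np.round(np.degrees(YAW-np.arctan2(*pose(s)[[1,0],1])),2),"f tray",np.round([s["ft_force"][:2]@F_,s["ft_force"][:2]@E_,s["ft_force"][2]],1),"op",round(s["opening"],4))
    print(delta(s,tw(x,y,z),YAW))
E
python3 - <<'E'
from h import *
from bench import arm
print(O); go(arm,0,.018,.12)
E
```

```text
[ 0.53306478 -0.1428519 ]
t 2.38 tray [ -7.1 -19.1 329.6] yawerr 0.8 f tray [-0.3  1.   0.8] op 0.0258
[ 4.193e-01  1.360e-02 -7.430e-02 -2.200e-03 -0.000e+00  2.000e-04]
```

jog_arm:
  deltas: "0.42 0.0136 -0.0743 -0.0022 0 0 -1;0.42 0.0136 -0.0743 -0.0022 0 0 -1;0.42 0.0136 -0.0743 -0.0022 0 0 -1;0.42 0.0136 -0.0743 -0.0022 0 0 -1;0.42 0.0136 -0.0743 -0.0022 0 0 -1"

```text
clock: 2.8
tool_pos: [0.5349, -0.1217, 0.1237]
orientation: [1.275, 1.165, -1.274]
ft_force: [0.2, 0.5, 0.4]
opening: 0.0001
```

jog_arm:
  deltas: "0 0 0 0 0 0 -1;0 0 0 0 0 0 -1;0 0 0 0 0 0 -1"

```text
clock: 3.05
tool_pos: [0.5364, -0.1237, 0.1277]
orientation: [1.276, 1.162, -1.273]
ft_force: [0.1, -1.1, 0.9]
opening: 0.0003
```

Run:
```python
from h import *
from bench import arm
go(arm,0,.018,.044)
```

```text
t 3.05 tray [  1.6  19.4 127.7] yawerr -0.21 f tray [ 0.2 -1.1  0.9] op 0.0003
[ 1.674e-01 -3.700e-03  2.700e-03  6.000e-04  1.000e-04 -5.000e-04]
```

jog_arm:
  deltas: "0.05 -0.0037 0.0027 0 0 0 -1;0.1 -0.0037 0.0027 0 0 0 -1;0.16 -0.0037 0.0027 0 0 0 -1;0.16 -0.0037 0.0027 0 0 0 -1;0.16 -0.0037 0.0027 0 0 0 -1"

```text
clock: 3.47
tool_pos: [0.534, -0.1256, 0.0471]
orientation: [1.277, 1.163, -1.276]
ft_force: [0.7, -0.0, 0.8]
opening: 0.0003
```

Run:
```python
from h import *
from bench import arm
go(arm,0,.018,.044)
```

```text
t 3.47 tray [-0.7 17.3 47.1] yawerr -0.11 f tray [0.7 0.  0.8] op 0.0003
[ 0.0062  0.0014 -0.0015  0.0003  0.     -0.0002]
```

jog_arm:
  deltas: "0 0 0.006 0 0 0 -1;0 0 0.012 0 0 0 -1;0 0 0.017 0 0 0 -1;0 0 0.02 0 0 0 -1;0 0 0.022 0 0 0 -1"

```text
clock: 3.88
tool_pos: [0.5342, -0.1349, 0.048]
orientation: [1.283, 1.163, -1.272]
ft_force: [1.4, 13.3, 7.3]
opening: 0.0008
```

jog_arm:
  deltas: "0 0 0.001 0 0 0 -1;0 0 0.002 0 0 0 -1;0 0 0.002 0 0 0 -1"

```text
clock: 4.13
tool_pos: [0.5342, -0.1349, 0.048]
orientation: [1.283, 1.164, -1.272]
ft_force: [1.5, 13.7, 8.3]
opening: 0.0003
```

Run:
```python
from h import *
from bench import arm
go(arm,0,.004,.047)
```

```text
t 4.13 tray [ 0.4  8.1 48. ] yawerr -0.05 f tray [ 0.2 13.8  8.3] op 0.0003
[ 0.002  -0.0008  0.0081  0.0001 -0.0008 -0.0007]
```

jog_arm:
  deltas: "0 0 -0.012 0 0 0 -1;0 0 -0.026 0 0 0 -1;0 0 -0.036 0 0 0 -1;0 0 -0.043 0 0 0 -1;0 0 -0.05 0 0 0 -1"

```text
clock: 4.55
tool_pos: [0.5341, -0.1122, 0.0451]
orientation: [1.276, 1.164, -1.277]
ft_force: [0.1, -1.9, -0.3]
opening: 0.0004
```

jog_arm:
  deltas: "0 0 -0.006 0 0 0 -1;0 0 -0.012 0 0 0 -1;0 0 -0.018 0 0 0 -1;0 0 -0.024 0 0 0 -1;0 0 -0.024 0 0 0 -1"

```text
clock: 4.97
tool_pos: [0.5352, -0.1001, 0.0451]
orientation: [1.276, 1.165, -1.277]
ft_force: [-2.1, -3.1, 0.6]
opening: 0.0005
```

Run:
```python
from h import *
from bench import arm
go(arm,0,.050,.047)
```

```text
t 4.97 tray [-1.9 42.8 45.1] yawerr -0.12 f tray [-1.8 -3.3  0.6] op 0.0005
[-0.0037  0.0037 -0.0145  0.0003  0.      0.    ]
```

jog_arm:
  deltas: "0 0 -0.003 0 0 0 -1;0 0 -0.006 0 0 0 -1;0 0 -0.008 0 0 0 -1;0 0 -0.008 0 0 0 -1"

```text
clock: 5.3
tool_pos: [0.5356, -0.0962, 0.0451]
orientation: [1.277, 1.165, -1.277]
ft_force: [-1.1, -3.2, 0.5]
opening: 0.0007
```

jog_arm:
  deltas: "0 0 -0.002 0 0 0 -1;0 0 -0.004 0 0 0 -1;0 0 -0.004 0 0 0 -1"

```text
clock: 5.55
tool_pos: [0.5358, -0.0942, 0.0451]
orientation: [1.277, 1.165, -1.277]
ft_force: [-0.8, -3.1, -1.0]
opening: 0.0002
```

jog_arm:
  deltas: "0 0 -0.002 0 0 0 -1;0 0 -0.002 0 0 0 -1"

```text
clock: 5.72
tool_pos: [0.5358, -0.0933, 0.0451]
orientation: [1.276, 1.165, -1.277]
ft_force: [-2.0, -4.3, -0.3]
opening: 0.0006
```

Run:
```python
from h import *
from bench import arm
go(arm,0,.050,.047)
```

```text
t 5.72 tray [-1.9 49.6 45.1] yawerr -0.12 f tray [-1.6 -4.5 -0.3] op 0.0006
[-0.0038  0.0038 -0.0008  0.0003  0.      0.0001]
```

jog_arm:
  deltas: "0 0 -0.002 0 0 0 -1;0 0 -0.002 0 0 0 -1"

```text
clock: 5.88
tool_pos: [0.5359, -0.0933, 0.0452]
orientation: [1.274, 1.163, -1.277]
ft_force: [-2.4, -8.6, -0.1]
opening: 0.0005
```

jog_arm:
  deltas: "0 0 -0.002 0 0 0 -1;0 0 -0.002 0 0 0 -1"

```text
clock: 6.05
tool_pos: [0.5359, -0.0933, 0.0452]
orientation: [1.273, 1.162, -1.278]
ft_force: [-3.3, -12.3, -0.1]
opening: 0.0001
```

Run:
```python
from h import *
from bench import arm
go(arm,0,.050,.047)
```

```text
t 6.05 tray [-1.9 49.6 45.2] yawerr -0.16 f tray [ -2.1 -12.5  -0.1] op 0.0001
[-0.0035  0.0037 -0.0007  0.0004  0.0006  0.    ]
```

Carton_c and the bookend are at the outer stop. Carton_b stopped about 3 mm earlier than expected, with some upward force, so I'll back off, rise and look.

jog_arm:
  deltas: "0 0 0.02 0 0 0 -1;0 0 0.04 0 0 0 -1;-0.07 0 0.04 0 0 0 -1;-0.15 0 0.04 0 0 0 -1;-0.22 0 0.04 0 0 0 -1"

```text
clock: 6.47
tool_pos: [0.5341, -0.1111, 0.1563]
orientation: [1.278, 1.166, -1.277]
ft_force: [0.3, -1.1, -0.2]
opening: 0.0005
```

jog_arm:
  deltas: "-0.08 0 0.05 0 0 0 -1;-0.16 0 0.07 0 0 0 -1;-0.24 0 0.07 0 0 0 -1;-0.32 0 0.07 0 0 0 -1;-0.36 0 0.07 0 0 0 -1"

```text
clock: 6.88
tool_pos: [0.5325, -0.1466, 0.3419]
orientation: [1.28, 1.157, -1.271]
ft_force: [-0.1, -0.1, 1.2]
opening: 0.0004
```

jog_arm:
  deltas: "0 0 0 0 0 0 -1;0 0 0 0 0 0 -1;0 0 0 0 0 0 -1"

```text
clock: 7.13
tool_pos: [0.5307, -0.1458, 0.3337]
orientation: [1.277, 1.167, -1.277]
ft_force: [0.0, -0.3, -0.4]
opening: 0.0009
```

```bash
cat > look.py <<'E'
import sys
from h import *
from bench import arm
s,c,T=wrist(arm); print(s["clock"],s["tool_pos"],np.abs(s["qvel"]).max())
n=sys.argv[1]; np.savez(n+".npz",T=T,**c)
cv2.imwrite(f"pics/{n}.png",cv2.resize(c["frame"][20:290,230:420,::-1],None,fx=2.1,fy=2.1))
w,col,uv=cloud(c,T=T); print("fit",trayfit(w,col)[:2],np.degrees(A))
t=profile(w,col,O,A)
for k,xs in dict(l=(-22,-10),m=(-8,8),r=(10,22)).items():
    g=(t[:,0]>xs[0])&(t[:,0]<xs[1])&(t[:,1]>-150)&(t[:,1]<170)
    y=t[g,1]; hi=(t[g,2]>72)&(t[g,2]<90)
    h=[((y>=b)&(y<b+1)&hi).sum() for b in range(-150,170)]
    d=np.diff(np.r_[0,(np.array(h)>0).astype(int),0]); print(k,[(int(a)-150,int(b)-150) for a,b in zip(np.where(d>0)[0],np.where(d<0)[0])],"zmax",np.percentile(t[g,2][hi],99))
E
python3 look.py w4
```

```text
7.1333 [ 0.53073255 -0.14580517  0.33370629] 0.03045237489852392
fit (array([ 0.53486969, -0.12267009]), np.float64(1.4772722345818208)) 84.62
l [(-98, -97), (-96, -94), (-93, -92), (-91, -33), (-32, -3), (61, 62), (63, 67), (68, 72), (73, 77), (78, 88), (89, 127)] zmax 81.08329603738272
m [(-85, -3), (61, 62), (63, 67), (68, 72), (73, 77), (78, 88), (89, 125)] zmax 81.01259109416974
r [(-110, -109), (-108, -107), (-106, -3), (61, 62), (63, 67), (68, 72), (73, 77), (78, 88), (89, 125)] zmax 81.19255446420773
```

View pics/w4.png

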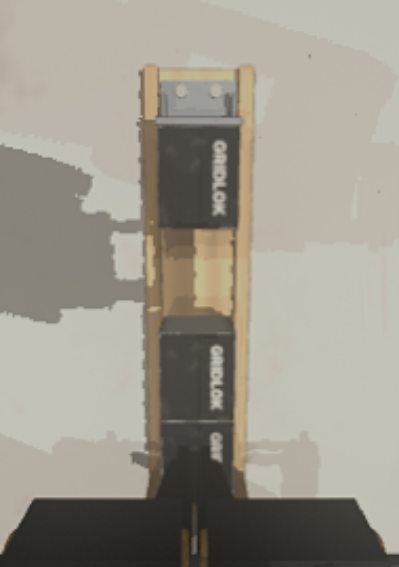

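The crop shows the gap at about (198,272), with all the cartons upright and square; faces read about -3 and +61 mm. I'll give carton_b another push for more clearance.

Run:
```python
from h import *
from bench import arm
go(arm,0,.016,.13);go(arm,0,.016,.055)
```

```text
t 7.18 tray [ -2.3  -3.1 332.8] yawerr -0.12 f tray [-1.1 -0.8  0.6] op 0.0005
[ 4.057e-01  6.000e-03 -3.760e-02  3.000e-04 -3.000e-04  5.000e-04]
t 7.18 tray [ -2.3  -3.1 332.8] yawerr -0.12 f tray [-1.1 -0.8  0.6] op 0.0005
[ 5.557e-01  6.500e-03 -3.730e-02  3.000e-04 -3.000e-04  5.000e-04]
```

jog_arm:
  deltas: "0.08 0.006 -0.0375 0 0 0 -1;0.16 0.006 -0.0375 0 0 0 -1;0.24 0.006 -0.0375 0 0 0 -1;0.32 0.006 -0.0375 0 0 0 -1;0.4 0.006 -0.0375 0 0 0 -1"

```text
clock: 7.6
tool_pos: [0.534, -0.1267, 0.1309]
orientation: [1.276, 1.168, -1.278]
ft_force: [1.4, -0.9, 0.1]
opening: 0.0003
```

jog_arm:
  deltas: "0.05 0 0 0 0 0 -1;0.1 0 0 0 0 0 -1;0.155 0 0 0 0 0 -1;0.155 0 0 0 0 0 -1;0.155 0 0 0 0 0 -1"

```text
clock: 8.02
tool_pos: [0.5331, -0.1267, 0.0545]
orientation: [1.275, 1.171, -1.281]
ft_force: [-0.1, 0.1, 0.4]
opening: 0.0002
```

jog_arm:
  deltas: "0 0 0.006 0 0 0 -1;0 0 0.012 0 0 0 -1;0 0 0.014 0 0 0 -1;0 0 0.016 0 0 0 -1;0 0 0.018 0 0 0 -1"

```text
clock: 8.43
tool_pos: [0.5366, -0.1352, 0.0598]
orientation: [1.282, 1.164, -1.273]
ft_force: [2.3, 13.4, 3.4]
opening: 0.0007
```

jog_arm:
  deltas: "0 0 0.002 0 0 0 -1;0 0 0.002 0 0 0 -1"

```text
clock: 8.6
tool_pos: [0.5368, -0.1352, 0.0599]
orientation: [1.284, 1.164, -1.272]
ft_force: [2.6, 12.4, 2.7]
opening: 0.0006
```

Run:
```python
from h import *
from bench import arm
go(arm,0,.005,.055)
```

```text
t 8.6 tray [ 3.   8.  59.9] yawerr -0.04 f tray [ 1.4 12.6  2.7] op 0.0006
[ 0.0096 -0.0061  0.006   0.0001 -0.0009 -0.0006]
```

Both pushes on carton_b stopped hard at y=8.0 mm. Against 49.6 mm at the outer stop, that means the gap is fully open and its centre is at TCP y = 28.8 mm, which agrees with the camera's 29. Next, fetch the spare.

jog_arm:
  deltas: "0 0 -0.016 0 0 0 -1;0 0 -0.03 0 0 0 -1;-0.08 0 -0.03 0 0 0 -1;-0.16 0 -0.03 0 0 0 -1;-0.24 0 -0.03 0 0 0 -1"

```text
clock: 9.02
tool_pos: [0.5355, -0.1224, 0.1787]
orientation: [1.275, 1.166, -1.278]
ft_force: [0.9, 0.3, -0.4]
opening: 0.0006
```

jog_arm:
  deltas: "-0.08 0 -0.03 0 0 0 1;-0.16 0 -0.09 0 0 0 1;-0.16 0 -0.17 0 0 0 1;-0.16 0 -0.25 0 0 0 1;-0.16 0 -0.33 0 0 0 1"

```text
clock: 9.43
tool_pos: [0.552, 0.0417, 0.2604]
orientation: [1.279, 1.16, -1.274]
ft_force: [1.1, -0.5, -1.0]
opening: 0.028
```

jog_arm:
  deltas: "0 0 -0.08 0 0 0 1;0 0 -0.16 0 0 0 1;0 0 -0.24 0 0 0 1;0 0 -0.32 0 0 0 1;0 0 -0.4 0 0 0 1"

```text
clock: 9.85
tool_pos: [0.5694, 0.2416, 0.2583]
orientation: [1.277, 1.163, -1.276]
ft_force: [0.3, -0.9, 0.4]
opening: 0.0618
```

Run:
```python
from h import *
from bench import arm
s=arm.sense(); print(s["clock"],s["tool_pos"],delta(s,[.5095,.41,.21],np.radians(4.9)))
```

```text
9.85 [0.56944055 0.24157745 0.25831745] [ 9.630e-02 -1.504e-01 -3.245e-01 -2.820e-02  1.000e-04 -2.000e-04]
```

jog_arm:
  deltas: "0.01 -0.15 -0.3245 -0.0282 0 0 1;0.03 -0.15 -0.3245 -0.0282 0 0 1;0.06 -0.15 -0.3245 -0.0282 0 0 1;0.08 -0.15 -0.3245 -0.0282 0 0 1;0.09 -0.15 -0.3245 -0.0282 0 0 1"

```text
clock: 10.27
tool_pos: [0.5078, 0.4118, 0.2125]
orientation: [1.145, 1.25, -1.143]
ft_force: [-0.2, -0.1, 0.1]
opening: 0.093
```

jog_arm:
  deltas: "0 0 0 0 0 0 1;0 0 0 0 0 0 1;0 0 0 0 0 0 1;0 0 0 0 0 0 1"

```text
clock: 10.6
tool_pos: [0.511, 0.4072, 0.2142]
orientation: [1.149, 1.247, -1.145]
ft_force: [0.0, 0.7, -0.4]
opening: 0.0952
```

Run:
```python
from h import *
from bench import arm
s,c,T=wrist(arm); print(s["clock"],s["tool_pos"],np.abs(s["qvel"]).max(),s["opening"])
w,col,uv=cloud(c,T=T); z=w[:,2]; np.savez("w5.npz",T=T,**c)
m=(np.hypot(w[:,0]-.5095,w[:,1]-.3616)<.06)&(z>.064)&(z<.076); b=rect(w[m]); print(m.sum(),b,w[m].mean(0))
print(delta(s,[.5095,.3616,.10],np.radians(4.9)))
```

```text
10.6 [0.51101067 0.40722126 0.21418028] 0.006188810491386319 0.0952183069945347
2675 ((509.1259765625, 361.42645263671875), (50.453861236572266, 61.604408264160156), 5.370887279510498) [0.50906372 0.36345028 0.0699102 ]
[ 2.283e-01 -1.110e-02  9.080e-02 -3.000e-04 -1.000e-04 -3.000e-04]
```

jog_arm:
  deltas: "0.06 -0.0116 0.0909 0 0 0 1;0.12 -0.0116 0.0909 0 0 0 1;0.19 -0.0116 0.0909 0 0 0 1;0.23 -0.0116 0.0909 0 0 0 1;0.23 -0.0116 0.0909 0 0 0 1"

```text
clock: 11.07
tool_pos: [0.5055, 0.3589, 0.0924]
orientation: [1.141, 1.25, -1.156]
ft_force: [-0.7, -1.1, -0.1]
opening: 0.0952
```

Run:
```python
from h import *
from bench import arm
s=arm.sense(); print(s["tool_pos"],delta(s,[.5091,.3614,.042],np.radians(5.1)))
```

```text
[0.50553071 0.35892089 0.09242583] [ 0.1008  0.0084 -0.0048 -0.001   0.0007  0.0013]
```

jog_arm:
  deltas: "0.04 0 0 0 0 0 1;0.08 0 0 0 0 0 1;0.11 0 0 0 0 0 1;0.11 0 0 0 0 0 1;0.11 0 0 0 0 0 1"

```text
clock: 11.48
tool_pos: [0.5089, 0.3622, 0.044]
orientation: [1.148, 1.248, -1.146]
ft_force: [0.6, -0.0, -0.4]
opening: 0.0954
```

Run:
```python
from h import *
from bench import arm
s=arm.sense(); print(s["tool_pos"],s["qvel"],s["ft_force"],delta(s,[.5091,.3614,.042],np.radians(5.1)))
```

```text
[0.50888518 0.3621951  0.0440441 ] [ 0.00448085 -0.02093924 -0.02289693  0.0011017  -0.0044602   0.00112221] [ 0.62882779 -0.04715512 -0.36689931] [ 0.0041  0.0003  0.0016 -0.0007 -0.0001 -0.0002]
```

jog_arm:
  deltas: "0.003 0 0.0015 -0.0006 0 0 -1;0.003 0 0.0015 -0.0006 0 0 -1;0.003 0 0.0015 -0.0006 0 0 -1;0.003 0 0.0015 -0.0006 0 0 -1;0.003 0 0.0015 -0.0006 0 0 -1"
  newtons: 15

```text
clock: 11.9
tool_pos: [0.5084, 0.3618, 0.042]
orientation: [1.144, 1.25, -1.142]
ft_force: [0.3, -0.1, 0.7]
opening: 0.0673
```

jog_arm:
  deltas: "0 0 0 0 0 0 -1;0 0 0 0 0 0 -1;0 0 0 0 0 0 -1;0 0 0 0 0 0 -1;0 0 0 0 0 0 -1"

```text
clock: 12.32
tool_pos: [0.5082, 0.3616, 0.0413]
orientation: [1.144, 1.25, -1.143]
ft_force: [0.8, 0.3, 0.5]
opening: 0.05
```

Run:
```python
from h import *
from bench import arm
s=arm.sense(); print(s["opening"],s["tool_pos"],s["ft_force"])
```

```text
0.04998860809035576 [0.50817447 0.36157608 0.04131339] [0.75218951 0.29433571 0.49820397]
```

jog_arm:
  deltas: "-0.03 0 0 0 0 0 -1;-0.08 0 0 0 0 0 -1;-0.15 0 0 0 0 0 -1;-0.23 0 0 0 0 0 -1;-0.3 0 0 0 0 0 -1"

```text
clock: 12.73
tool_pos: [0.5074, 0.3613, 0.1922]
orientation: [1.142, 1.251, -1.145]
ft_force: [1.2, 0.2, -1.1]
opening: 0.0499
```

Run:
```python
from h import *
from bench import arm
go(arm,-.0005,.0290,.18); print(arm.sense()["ft_force"])
```

```text
t 12.73 tray [-72.8 499.5 192.2] yawerr -10.48 f tray [ 1.2  0.3 -1.1] op 0.0499
[ 2.490e-02 -2.900e-02  9.516e-01  2.910e-02  1.000e-04  2.000e-04]
[ 1.22594846  0.17371746 -1.10774341]
```

jog_arm:
  deltas: "0 0 0.05 0 0 0 -1;0 0 0.12 0 0 0 -1;0 0 0.19 0 0 0 -1;0 0 0.26 0 0 0 -1;0 0 0.33 0 0 0 -1"

```text
clock: 13.15
tool_pos: [0.522, 0.1957, 0.1905]
orientation: [1.142, 1.251, -1.144]
ft_force: [0.3, 0.1, -1.9]
opening: 0.0501
```

jog_arm:
  deltas: "0 -0.006 0.07 0.006 0 0 -1;0 -0.012 0.14 0.012 0 0 -1;0 -0.018 0.21 0.018 0 0 -1;0 -0.024 0.28 0.024 0 0 -1;0 -0.029 0.34 0.029 0 0 -1"

```text
clock: 13.57
tool_pos: [0.5225, 0.0246, 0.1905]
orientation: [1.278, 1.163, -1.28]
ft_force: [-0.1, -0.6, -1.8]
opening: 0.05
```

Run:
```python
from h import *
from bench import arm
go(arm,-.0005,.0290,.16)
```

```text
t 13.57 tray [-26.2 165.7 190.5] yawerr 0.09 f tray [-0.1 -0.6 -1.8] op 0.05
[ 6.110e-02  5.190e-02  2.733e-01 -3.000e-04  1.000e-04  2.000e-04]
```

jog_arm:
  deltas: "0.01 0.015 0.06 0 0 0 -1;0.02 0.03 0.12 0 0 0 -1;0.03 0.045 0.18 0 0 0 -1;0.04 0.052 0.24 0 0 0 -1;0.05 0.052 0.273 0 0 0 -1"

```text
clock: 13.98
tool_pos: [0.5363, -0.1145, 0.1654]
orientation: [1.278, 1.163, -1.28]
ft_force: [0.2, -0.6, -1.3]
opening: 0.0501
```

jog_arm:
  deltas: "0 0 0 0 0 0 -1;0 0 0 0 0 0 -1;0 0 0 0 0 0 -1;0 0 0 0 0 0 -1;0 0 0 0 0 0 -1"

```text
clock: 14.4
tool_pos: [0.5367, -0.1107, 0.1665]
orientation: [1.277, 1.164, -1.276]
ft_force: [0.3, 0.3, -2.5]
opening: 0.0502
```

```bash
python3 - <<'E'
from h import *
from bench import arm
go(arm,-.0005,.0290,.13)
E
python3 look.py w6
```

```text
t 14.4 tray [  0.7  32.3 166.5] yawerr -0.13 f tray [ 0.3  0.3 -2.5] op 0.0502
[ 0.0729 -0.0024  0.0066  0.0004 -0.     -0.0001]
14.4 [ 0.53674666 -0.11074282  0.16646938] 0.0035963578222581866
fit (array([ 0.54234961, -0.04233812]), np.float64(1.4805629695827776)) 84.62
l [(61, 126)] zmax 81.59737463216898
m [(61, 126)] zmax 81.42318785490416
r [(61, 126)] zmax 81.60618584386185
```

View pics/w6.png

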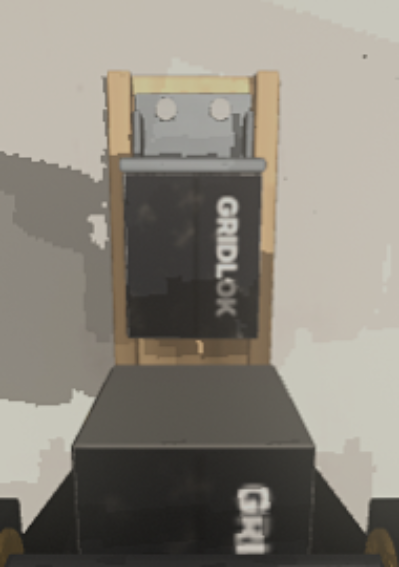

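The crop shows the held carton (195,450) standing upright in line with carton_c (195,255) and behind the gap. I'll measure its +y face against carton_c's face.

Run:
```python
from h import *
c=np.load("w6.npz"); w,col,uv=cloud(c,T=c["T"]); t=profile(w,col,O,A)
for lo in range(125,200,10):
    m=(abs(t[:,0])<20)&(t[:,2]>lo)&(t[:,2]<lo+10)&(t[:,1]>45)&(t[:,1]<75); 
    if m.sum()>20: print(lo,m.sum(),np.round(np.median(t[m,1]),1),np.polyfit(t[m,0],t[m,1],1))
m=(abs(t[:,0])<40)&(t[:,2]>190)&(t[:,2]<200)&(t[:,1]>0)&(t[:,1]<66); print("top",m.sum(),np.round(np.percentile(t[m,0],[0,1,50,99,100]),1),np.median(t[m,2]),t[m,1].max())
m=(abs(t[:,0])<40)&(t[:,2]>70)&(t[:,2]<79.5)&(t[:,1]>50)&(t[:,1]<115); print("c",np.round(np.percentile(t[m,0],[0,1,50,99,100]),1),t[m,1].min())
m=(abs(t[:,0])<45)&(abs(t[:,2]-20)<3)&(t[:,1]>65)&(t[:,1]<160);print("lips",np.round(np.percentile(t[m,0],[0,1,50,99,100]),1))
```

```text
125 193 62.3 [9.90254937e-05 6.22538562e+01]
135 278 62.3 [1.94091355e-03 6.22517502e+01]
145 337 62.2 [8.72088254e-04 6.22337721e+01]
155 381 62.2 [2.95176164e-03 6.22229847e+01]
165 477 62.2 [7.21767603e-04 6.22269267e+01]
175 577 62.2 [1.14383368e-03 6.22283924e+01]
185 1768 59.6 [7.78562622e-03 5.72724179e+01]
195 2293 53.6 [-4.91567133e-03  5.36589634e+01]
top 9981 [-35.3 -30.5   0.2  31.2  35.6] 195.2412932375201 62.78940357724749
c [-25.5 -24.8   0.1  24.4  25. ] 61.08308085640217
lips [-37.3 -37.   21.1  36.3  36.9]
```

jog_arm:
  deltas: "0.02 -0.0014 0.0068 0.0003 0 0 -1;0.04 -0.0014 0.0068 0.0003 0 0 -1;0.06 -0.0014 0.0068 0.0003 0 0 -1;0.07 -0.0014 0.0068 0.0003 0 0 -1;0.07 -0.0014 0.0068 0.0003 0 0 -1"

```text
clock: 14.87
tool_pos: [0.534, -0.1146, 0.1284]
orientation: [1.278, 1.167, -1.282]
ft_force: [-0.2, 0.2, -1.9]
opening: 0.0499
```

jog_arm:
  deltas: "0 0 0 0 0 0 -1;0 0 0 0 0 0 -1;0 0 0 0 0 0 -1;0 0 0 0 0 0 -1;0 0 0 0 0 0 -1"

```text
clock: 15.28
tool_pos: [0.5359, -0.1152, 0.1317]
orientation: [1.279, 1.162, -1.278]
ft_force: [0.3, -0.0, -1.2]
opening: 0.0499
```

Run:
```python
from h import *
from bench import arm
go(arm,-.000,.0289,.0495)
```

```text
t 15.28 tray [  0.2  27.8 131.7] yawerr 0.06 f tray [ 0.4 -0.  -1.2] op 0.0499
[ 0.1645 -0.0006 -0.0022 -0.0002  0.     -0.0002]
```

Descend slowly, correcting +1.1 mm along the row.

jog_arm:
  deltas: "0.02 0 -0.0022 0 0 0 -1;0.04 0 -0.0022 0 0 0 -1;0.06 0 -0.0022 0 0 0 -1;0.075 0 -0.0022 0 0 0 -1;0.08 0 -0.0022 0 0 0 -1"

```text
clock: 15.7
tool_pos: [0.5341, -0.1135, 0.0884]
orientation: [1.278, 1.167, -1.281]
ft_force: [0.4, 0.2, -2.9]
opening: 0.05
```

jog_arm:
  deltas: "0 0 0 0 0 0 -1;0 0 0 0 0 0 -1;0 0 0 0 0 0 -1"

```text
clock: 15.95
tool_pos: [0.5361, -0.1142, 0.0917]
orientation: [1.279, 1.162, -1.278]
ft_force: [0.0, 0.3, -2.1]
opening: 0.0505
```

Run:
```python
from h import *
from bench import arm
go(arm,-.000,.0289,.0495)
```

```text
t 15.95 tray [ 0.3 28.9 91.7] yawerr 0.07 f tray [-0.   0.3 -2.1] op 0.0505
[ 0.0843 -0.0007 -0.0001 -0.0002  0.     -0.0001]
```

jog_arm:
  deltas: "0.014 0 0 0 0 0 -1;0.03 0 0 0 0 0 -1;0.045 0 0 0 0 0 -1;0.06 0 0 0 0 0 -1;0.06 0 0 0 0 0 -1"

```text
clock: 16.37
tool_pos: [0.534, -0.1135, 0.0586]
orientation: [1.278, 1.167, -1.281]
ft_force: [-0.3, 0.1, -1.8]
opening: 0.0499
```

jog_arm:
  deltas: "0.006 0 0 0 0 0 -1;0.012 0 0 0 0 0 -1;0.018 0 0 0 0 0 -1;0.018 0 0 0 0 0 -1;0.018 0 0 0 0 0 -1"

```text
clock: 16.78
tool_pos: [0.5356, -0.114, 0.0521]
orientation: [1.279, 1.163, -1.279]
ft_force: [-0.4, -1.0, -0.8]
opening: 0.0501
```

Run:
```python
from h import *
from bench import arm
go(arm,-.000,.0289,.0495)
```

```text
t 16.78 tray [-0.2 29.  52.1] yawerr 0.07 f tray [-0.4 -1.  -0.8] op 0.0501
[ 0.0052  0.0003  0.0002 -0.0002 -0.      0.    ]
```

jog_arm:
  deltas: "0.002 0 0 0 0 0 -1;0.004 0 0 0 0 0 -1;0.005 0 0 0 0 0 -1;0.006 0 0 0 0 0 -1;0.006 0 0 0 0 0 -1"

```text
clock: 17.2
tool_pos: [0.5358, -0.114, 0.0493]
orientation: [1.279, 1.163, -1.279]
ft_force: [-0.8, 0.2, -1.7]
opening: 0.0498
```

Run:
```python
from h import *
from bench import arm
go(arm,-.000,.0289,.0495)
```

```text
t 17.2 tray [-0.  29.  49.3] yawerr 0.07 f tray [-0.8  0.2 -1.7] op 0.0498
[-0.0004  0.0001  0.0001 -0.0002  0.     -0.    ]
```

Nearly on the floor. Another 1 mm should touch, and then I release.

jog_arm:
  deltas: "0.001 0 0 0 0 0 -1;0.002 0 0 0 0 0 -1;0.002 0 0 0 0 0 -1"

```text
clock: 17.45
tool_pos: [0.5358, -0.114, 0.0493]
orientation: [1.279, 1.163, -1.279]
ft_force: [-3.4, 0.8, 5.8]
opening: 0.05
```

jog_arm:
  deltas: "0 0 0 0 0 0 0.4;0 0 0 0 0 0 0.6;0 0 0 0 0 0 1;0 0 0 0 0 0 1;0 0 0 0 0 0 1"

```text
clock: 17.87
tool_pos: [0.5357, -0.114, 0.0481]
orientation: [1.279, 1.163, -1.279]
ft_force: [0.2, 0.9, 0.1]
opening: 0.0776
```

jog_arm:
  deltas: "0 0 0 0 0 0 1;0 0 0 0 0 0 1;0 0 0 0 0 0 1;0 0 0 0 0 0 1"

```text
clock: 18.2
tool_pos: [0.5357, -0.114, 0.0482]
orientation: [1.279, 1.163, -1.279]
ft_force: [0.1, -0.4, -0.1]
opening: 0.0949
```

Run:
```python
from h import *
from bench import arm
go(arm,0,.0289,.20)
```

```text
t 18.2 tray [-0.1 29.  48.2] yawerr 0.06 f tray [ 0.1 -0.4 -0.1] op 0.0949
[-3.036e-01  2.000e-04  2.000e-04 -2.000e-04  0.000e+00 -0.000e+00]
```

jog_arm:
  deltas: "-0.06 0 0 0 0 0 1;-0.14 0 0 0 0 0 1;-0.22 0 0 0 0 0 1;-0.3 0 0 0 0 0 1;-0.34 0 0 0 0 0 1"

```text
clock: 18.62
tool_pos: [0.5376, -0.1146, 0.2244]
orientation: [1.281, 1.155, -1.274]
ft_force: [0.8, -0.6, 0.7]
opening: 0.0949
```

jog_arm:
  deltas: "-0.08 0 0 0 0 0 -1;-0.16 0 0 0 0 0 -1;-0.2 0 0 0 0 0 -1;-0.2 0 0.04 0 0 0 -1;-0.2 0 0.07 0 0 0 -1"

```text
clock: 19.03
tool_pos: [0.5332, -0.1495, 0.3214]
orientation: [1.279, 1.158, -1.275]
ft_force: [0.6, -0.1, -0.9]
opening: 0.0673
```

jog_arm:
  deltas: "0 0 0 0 0 0 -1;0 0 0 0 0 0 -1;0 0 0 0 0 0 -1"

```text
clock: 19.28
tool_pos: [0.5322, -0.1485, 0.3177]
orientation: [1.279, 1.164, -1.279]
ft_force: [1.1, 0.2, -0.8]
opening: 0.047
```

```bash
python3 look.py w7
python3 - <<'E'
from h import *
from bench import arm
go(arm,0,.162,.20)
E
```

```text
19.2833 [ 0.53216194 -0.14845032  0.31765366] 0.0076031776484914056
fit (array([ 0.53488531, -0.12326938]), np.float64(1.4764112346013984)) 84.62
l [(-134, -120), (-119, -97), (-96, -3), (-2, -1), (0, 20), (21, 45), (46, 50), (51, 56), (57, 59), (62, 67), (68, 80), (81, 126)] zmax 80.9634385686847
m [(-134, -3), (-2, -1), (0, 45), (46, 50), (51, 56), (57, 59), (61, 80), (81, 87), (88, 126)] zmax 80.74313689769137
r [(-134, -3), (-2, -1), (0, 45), (46, 56), (57, 59), (61, 62), (63, 74), (75, 80), (81, 87), (88, 126)] zmax 80.56955176011145
t 19.33 tray [-3.000e-01 -5.500e+00  3.177e+02] yawerr 0.05 f tray [-0.4  0.2  0. ] op 0.0431
[ 2.355e-01  6.000e-04 -3.348e-01 -1.000e-04 -1.000e-04  1.000e-04]
```

View pics/w7.png

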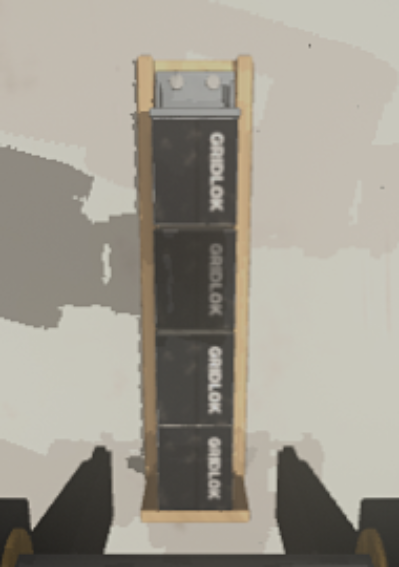

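The crop shows all four cartons upright in the row: a (193,465), b (193,375), the spare (193,277) and c (193,170), with small even slits either side of the spare. Next the bookend.

jog_arm:
  deltas: "0.04 0 -0.07 0 0 0 -1;0.08 0 -0.14 0 0 0 -1;0.12 0 -0.21 0 0 0 -1;0.16 0 -0.28 0 0 0 -1;0.2 0 -0.335 0 0 0 -1"

```text
clock: 19.75
tool_pos: [0.5478, 0.0208, 0.2171]
orientation: [1.278, 1.164, -1.278]
ft_force: [1.3, 0.2, -0.4]
opening: 0.0101
```

jog_arm:
  deltas: "0.05 0 0 0 0 0 -1;0.05 0 0 0 0 0 -1;0.05 0 0 0 0 0 -1;0.05 0 0 0 0 0 -1"

```text
clock: 20.08
tool_pos: [0.5488, 0.0177, 0.1944]
orientation: [1.28, 1.162, -1.278]
ft_force: [0.2, -0.2, -0.1]
opening: 0.0007
```

Run:
```python
from h import *
from bench import arm
go(arm,0,.162,.062)
```

```text
t 20.08 tray [  0.6 161.3 194.4] yawerr 0.08 f tray [ 0.2 -0.2 -0.1] op 0.0007
[ 2.648e-01 -1.500e-03 -1.300e-03 -2.000e-04  0.000e+00 -2.000e-04]
```

jog_arm:
  deltas: "0.06 -0.001 0 0 0 0 -1;0.13 -0.001 0 0 0 0 -1;0.2 -0.001 0 0 0 0 -1;0.245 -0.001 0 0 0 0 -1;0.265 -0.001 0 0 0 0 -1"

```text
clock: 20.5
tool_pos: [0.5467, 0.0171, 0.0588]
orientation: [1.279, 1.164, -1.282]
ft_force: [0.1, -0.3, -0.2]
opening: 0.0005
```

jog_arm:
  deltas: "0 0 0 0 0 0 -1;0 0 0 0 0 0 -1;0 0 0.01 0 0 0 -1;0 0 0.02 0 0 0 -1;0 0 0.03 0 0 0 -1"

```text
clock: 20.92
tool_pos: [0.5478, 0.0023, 0.0628]
orientation: [1.28, 1.16, -1.276]
ft_force: [-0.7, -0.2, 0.6]
opening: 0.0004
```

Run:
```python
from h import *
from bench import arm
go(arm,0,.138,.060)
```

```text
t 20.92 tray [  1.  145.9  62.8] yawerr 0.06 f tray [-0.7 -0.3  0.6] op 0.0004
[ 0.0057 -0.002   0.0158 -0.0002  0.     -0.0006]
```

jog_arm:
  deltas: "0 0 0.005 0 0 0 -1;0 0 0.009 0 0 0 -1;0 0 0.012 0 0 0 -1;0 0 0.015 0 0 0 -1;0 0 0.018 0 0 0 -1"

```text
clock: 21.33
tool_pos: [0.5454, -0.0057, 0.0607]
orientation: [1.28, 1.163, -1.279]
ft_force: [0.4, 5.2, 0.0]
opening: 0.0001
```

jog_arm:
  deltas: "0 0 0.002 0 0 0 -1;0 0 0.004 0 0 0 -1;0 0 0.004 0 0 0 -1"

```text
clock: 21.58
tool_pos: [0.5453, -0.0075, 0.0607]
orientation: [1.279, 1.163, -1.279]
ft_force: [-0.2, 4.7, 1.2]
opening: 0.0006
```

Run:
```python
from h import *
from bench import arm
go(arm,0,.133,.060)
```

```text
t 21.58 tray [ -0.6 135.9  60.7] yawerr 0.07 f tray [-0.6  4.6  1.2] op 0.0006
[ 0.0014  0.0011  0.0059 -0.0002 -0.0001  0.    ]
```

Bookend sliding at about 5 N. Continue in 1 mm steps.

jog_arm:
  deltas: "0 0 0.002 0 0 0 -1;0 0 0.004 0 0 0 -1;0 0 0.004 0 0 0 -1"

```text
clock: 21.83
tool_pos: [0.5451, -0.0095, 0.0607]
orientation: [1.279, 1.163, -1.279]
ft_force: [-0.5, 4.8, 1.9]
opening: 0.0004
```

jog_arm:
  deltas: "0 0 0.002 0 0 0 -1;0 0 0.002 0 0 0 -1"

```text
clock: 22.0
tool_pos: [0.545, -0.0104, 0.0607]
orientation: [1.28, 1.164, -1.279]
ft_force: [-0.0, 5.5, 0.7]
opening: 0.0005
```

Run:
```python
from h import *
from bench import arm
go(arm,0,.133,.060)
```

```text
t 22.0 tray [ -0.6 133.   60.7] yawerr 0.07 f tray [-0.5  5.4  0.7] op 0.0005
[ 0.0014  0.0011 -0.     -0.0002 -0.0002  0.    ]
```

jog_arm:
  deltas: "0 0 0.002 0 0 0 -1;0 0 0.002 0 0 0 -1"

```text
clock: 22.17
tool_pos: [0.545, -0.0104, 0.0607]
orientation: [1.282, 1.165, -1.278]
ft_force: [0.6, 9.6, 1.3]
opening: 0.0006
```

jog_arm:
  deltas: "0 0 0.001 0 0 0 -1;0 0 0.001 0 0 0 -1"

```text
clock: 22.33
tool_pos: [0.545, -0.0104, 0.0608]
orientation: [1.282, 1.165, -1.277]
ft_force: [0.6, 10.4, 1.1]
opening: 0.0005
```

Run:
```python
from h import *
from bench import arm
go(arm,0,.133,.060)
```

```text
t 22.33 tray [ -0.5 133.   60.8] yawerr 0.1 f tray [-0.4 10.4  1.1] op 0.0005
[ 0.0015  0.0011 -0.0001 -0.0003 -0.0006 -0.    ]
```

jog_arm:
  deltas: "0 0 0.001 0 0 0 -1;0 0 0.002 0 0 0 -1"

```text
clock: 22.5
tool_pos: [0.545, -0.0105, 0.0608]
orientation: [1.284, 1.166, -1.276]
ft_force: [0.6, 16.3, 1.2]
opening: 0.0004
```

jog_arm:
  deltas: "0 0 0 0 0 0 -1"

```text
clock: 22.58
tool_pos: [0.545, -0.0105, 0.0608]
orientation: [1.284, 1.166, -1.276]
ft_force: [1.8, 15.6, 1.2]
opening: 0.0007
```

15–16 N; hold for about 1.2 s, then back away.

jog_arm:
  deltas: "0 0 0 0 0 0 -1;0 0 0 0 0 0 -1;0 0 0 0 0 0 -1;0 0 0 0 0 0 -1;0 0 0 0 0 0 -1"

```text
clock: 23.0
tool_pos: [0.545, -0.0105, 0.0608]
orientation: [1.284, 1.166, -1.276]
ft_force: [0.8, 14.7, -0.3]
opening: 0.0005
```

jog_arm:
  deltas: "0 0 0 0 0 0 -1;0 0 0 0 0 0 -1;0 0 0 0 0 0 -1;0 0 0 0 0 0 -1;0 0 0 0 0 0 -1"

```text
clock: 23.42
tool_pos: [0.545, -0.0105, 0.0608]
orientation: [1.284, 1.166, -1.276]
ft_force: [1.7, 14.0, 1.2]
opening: 0.0003
```

jog_arm:
  deltas: "0 0 0 0 0 0 -1;0 0 0 0 0 0 -1;0 0 0 0 0 0 -1;0 0 0 0 0 0 -1"

```text
clock: 23.75
tool_pos: [0.545, -0.0104, 0.0608]
orientation: [1.284, 1.166, -1.276]
ft_force: [1.8, 13.9, 1.1]
opening: 0.0005
```

jog_arm:
  deltas: "0 0 -0.01 0 0 0 -1;0 0 -0.03 0 0 0 -1;0 0 -0.06 0 0 0 -1;-0.03 0 -0.09 0 0 0 -1;-0.1 0 -0.1 0 0 0 -1"

```text
clock: 24.17
tool_pos: [0.5455, 0.0374, 0.1057]
orientation: [1.272, 1.17, -1.287]
ft_force: [-0.3, -0.2, 0.3]
opening: 0.0005
```

jog_arm:
  deltas: "-0.08 0 0 0 0 0 -1;-0.16 0 0 0 0 0 -1;-0.24 0 0 0 0 0 -1;-0.32 0 0.04 0 0 0 -1;-0.4 0 0.12 0 0 0 -1"

```text
clock: 24.58
tool_pos: [0.5455, -0.0103, 0.3016]
orientation: [1.277, 1.161, -1.274]
ft_force: [-0.1, 0.2, 1.3]
opening: 0.0003
```

jog_arm:
  deltas: "0 0 0.08 0 0 0 -1;0 0 0.16 0 0 0 -1;0 0 0.24 0 0 0 -1;0 0 0.24 0 0 0 -1;0 0 0.24 0 0 0 -1"

```text
clock: 25.0
tool_pos: [0.5331, -0.1325, 0.2976]
orientation: [1.281, 1.161, -1.283]
ft_force: [-0.5, 0.0, 0.1]
opening: 0.0005
```

```bash
python3 - <<'E'
from bench import arm
from h import *
go(arm,0,-.005,.32)
c=arm.read_camera("scene"); cv2.imwrite("pics/scene1.png",c["frame"][100:300,200:460,::-1].repeat(2,0).repeat(2,1))
for n,r in dict(case=(243,163,275,190),tape=(283,145,303,176)).items():
    w,_,_=cloud(c,r); lo,hi=((.028,.045) if n=="case" else (.055,.063)); m=(w[:,2]>lo)&(w[:,2]<hi); print(n,rect(w[m]))
E
python3 look.py w8
```

```text
t 25.0 tray [ -0.9  10.3 297.6] yawerr 0.31 f tray [-0.5 -0.   0.1] op 0.0005
[-0.0447  0.002   0.0306 -0.0009  0.0001  0.0001]
case ((468.981689453125, 213.7245330810547), (59.766685485839844, 77.55428314208984), 10.870088577270508)
tape ((614.5564575195312, 207.05511474609375), (58.5941047668457, 32.9983024597168), 67.45452880859375)
25.05 [ 0.5333201  -0.13116118  0.29758561] 0.03730268437986997
fit (array([ 0.53538867, -0.11786682]), np.float64(1.4756357220919671)) 84.62
l [(-75, -73), (-72, -71), (-70, -66), (-65, -4), (-3, 82), (83, 120)] zmax 81.11146718960332
m [(-57, 75), (76, 83), (84, 91), (92, 121)] zmax 81.15076442293956
r [(-83, -82), (-81, -80), (-79, -73), (-72, 83), (84, 92), (93, 101), (102, 121)] zmax 81.13455104095053
```

View pics/w8.png

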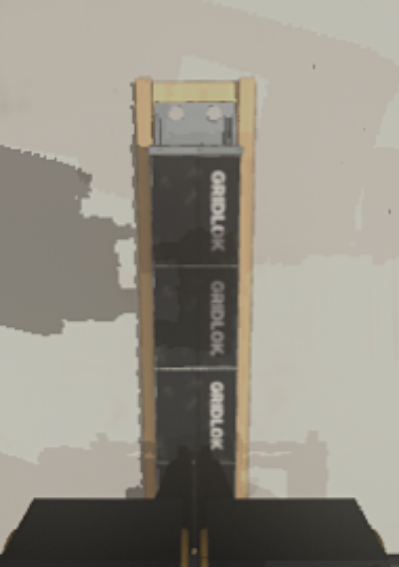

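View pics/scene1.png

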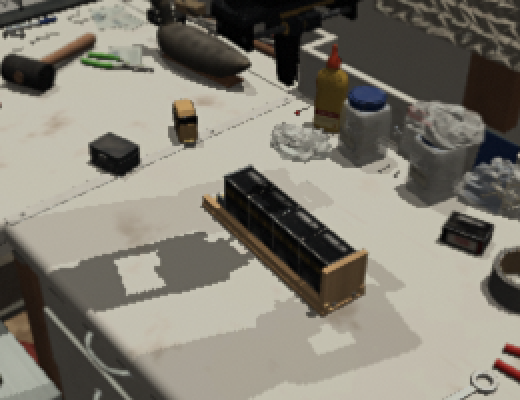

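The row is closed with no slits. The wrist crop shows the bookend at (195,150) tight on carton_c. The scene crop shows four upright cartons at about (295,225), with the bit case (115,153) and tape measure (185,120) in place. I'll hand the job in.

```bash
python3 -c "
from bench import arm
print(arm.finish_job())"
```

```text
the job is handed in; nothing more can be done
None
```

The spare carton now stands upright in the row between carton_b and carton_c, and the row is closed. I handed the job in at about 25 s of the 72 s allowed.

- **Opening the gap:** I pushed carton_b towards the end plate and carton_c with the bookend out to its stop, using shut fingers. The highest push force I read was about 14 N.
- **Placing the spare:** I gripped it with 15 N across its 50 mm side and lowered it in. It touched the tray floor at about 6 N before I let go.
- **Closing the row:** The bookend slid at about 5 N until everything touched. I then leaned on it with 14 to 16 N for about 1.2 s and backed away.

**Last checks:** The wrist view showed no slits between the three cartons and the bookend it could see. The outer face of the bookend was at about 121 mm, and 120 mm is expected when the row is full. All four cartons were upright in the scene view. The bit case and tape measure measured where they were at the start, within about 1 mm.

**Checks that disagreed or were missing:**
- Carton_b stopped about 3 mm earlier than I first expected in both pushes. This fits fingers wider than the 20 mm pads and an offset of about 1 mm in my tray frame. The camera showed the gap at about 64 mm.
- The tool also rose by up to 5 mm during the second of those pushes, and I did not find out why.
- I did not re-measure the spanner. The arm never went near it.

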